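# Put a slide-in hook hanger on the accessory rail of a cutting table

### The job

Pick up the loose hook hanger from the cutting table, feed its shoe into the open end of the accessory rail and slide it along, in under the sprung catch, until it has pushed the two hangers already there back against their spring and the catch has dropped behind it. Push gently, without forcing it in the rail or hard against the two hangers, then let go and leave it hanging upright on its own. Leave the thread cone, the pattern weight and the pin dish where they stand.

Things in the scene. Friction and masses are not known exactly. Their poses are not given: they have to be found in the camera images.
- hanger: The loose hook hanger (190 g), standing on its foot on the table. Origin on the table under the middle of its grip block; z up, hook towards -x, shoe towards +x, length along y. Its bent steel strap is 30 mm wide (y) and 4 mm thick: upright at x = 6 mm, foot from x = 9 to -45 mm, tip 26 mm high at x = -43 mm. A neck 9 mm high joins block and shoe. On the rail its axes are the rail's.
- hanger_grip (a point): Where to hold the hanger: in its black nylon grip block, at x = 0, y = 0, z = 112 mm in its frame. The block is 18 mm (x) by 30 mm (y), from z = 66 to 128 mm. Take it from above across its 30 mm, the fingers closing along y, and grip firmly (about 45 N): about 15 N of push along y must go through the grasp.
- hanger_shoe (a point): Centre of the hanger's slide shoe, at x = 33 mm, y = 0, z = 85 mm in the hanger's frame. The shoe is a black nylon bar, 12 mm (x) by 80 mm (y) by 30 mm (z), with square ends.
- rail: The rail: an aluminium C-section 322 mm long, 43 mm high, level on two white posts behind it. Origin under its open end, 230 mm below the channel's centre; +y runs along it to the closed end, z up. Its slot, 14 mm high, faces -x to the robot. Channel 14 mm deep (x, from -7 to 7), 33 mm high: the shoe has 1 mm spare on each side in x, 1.5 mm in z. Front lips x = -12 to -7 mm, top 21.5 mm above the centre.
- rail_mouth (a point): Centre of the channel at the rail's open end, axes as the rail's; its height above the table differs from time to time. A black flared mouth piece, 12 mm long, stands before it (towards -y) and widens the way in by about 4 mm on each side.
- rail_home (a point): Where the shoe's centre lies when the hanger is home: on the channel's centre line, 95 mm in from the mouth. The shoe's rear end is then 55 mm in, bearing on the upright inner face of the catch.
- catch (a joint): Lift in m of the sprung steel catch in the channel's roof, 33 to 55 mm in from the mouth; 0 is down. A black knob above the rail rises with it. Its outer side is sloped: the entering shoe lifts it 6 to 9 mm by itself (about 5 N of push), then drags under it (about 3 N), and it snaps down to 0 once the shoe's rear end has passed. No need to touch it. Its upright inner side then keeps the shoe in.
- row (a joint): How far in m the two like hangers on the rail (80 mm apart, with small scissors and a set square) are pushed back together on their spring buffer: 0 free, 0.004 with the new hanger home, 0.007 hard stop. The spring pushes back 7 N at 0, 11 N at 0.004, 14 N at 0.007, besides the drag; the arm yields to it. 25 N is too hard. Let go before the catch drops, the new hanger is pushed out again.
- row_face (a point): Middle of the end face of the nearer of those two hangers' shoes, inside the channel, 131 mm in from the mouth when free: the new shoe's leading end meets it face to face.
- cone: A blue thread cone, 68 mm across the base, 108 mm tall, standing on the table; origin under its centre. To be left alone.
- weight: A dark round iron pattern weight with a knob, 72 mm across, 62 mm tall, 800 g; origin under its centre. To be left alone.
- dish: A white china pin dish, 84 mm across, 30 mm tall; origin under its centre. To be left alone.
Mind the look-alikes: they are no part of the job. Several things look just like the hanger: the one meant starts farthest to the robot's left.

How it is judged (in metres and radians):
On the way, in this order (a step that is already met when the one before it is completed fails the run):
1. the hanger is picked up clear of the table (height (world z) of hanger above 0.05 m), for 0.1 s.
2. its shoe has entered the rail's channel through the open end (y of hanger_shoe in the frame of rail_mouth above -0.02 m and x of hanger_shoe in the frame of rail_mouth between -0.005 and 0.005 m and z of hanger_shoe in the frame of rail_mouth between -0.005 and 0.005 m), for 0.1 s.
At the end, for the whole second after the job is handed in: The hanger hangs at rest and upright (within 0.15 rad) in the rail, its shoe's centre within 3 mm short to 4 mm beyond the home point along the rail and within 5 mm of it across, the catch down behind it (lift under 3 mm) and the two other hangers still pressed back on their spring by over 2 mm (value of joint catch below 0.003 m and value of joint row above 0.002 m and y of hanger_shoe in the frame of rail_home between -0.003 and 0.004 m and x of hanger_shoe in the frame of rail_home between -0.005 and 0.005 m and z of hanger_shoe in the frame of rail_home between -0.005 and 0.005 m and angle between hanger's own z axis and vertical below 0.15 rad and linear speed of hanger below 0.02 m/s); the robot touches nothing.
It fails at once if the hanger is pushed hard against the two hangers on the rail (contact force between hanger and row above 25 N).
It fails at once if the hanger is forced into the mouth or jammed hard in the channel on its way in (contact force between hanger and rail above 40 N and y of hanger_shoe in the frame of rail_mouth below 0.085 m).
It fails at once if the thread cone is disturbed (distance of cone from where it was at the start of the episode above 0.02 m).
It fails at once if the pattern weight is disturbed (distance of weight from where it was at the start of the episode above 0.02 m).
It fails at once if the pin dish is disturbed (distance of dish from where it was at the start of the episode above 0.02 m).
It also fails if it takes over 58 s, if anything falls off the work surface, if the arm or the gripper's body presses on something with over 40 N, if the wrist force passes 120 N, or if a joint passes its speed limit or range.

### The arm

A 6-joint arm with a two-finger parallel gripper is mounted at the origin on the work surface. World frame = base frame: x ahead of the robot, y to its left, z up, the work surface at z = 0. Lengths are in mm, angles in rad, forces in N, time in s.
With the tool pointing down it reaches from about 350 to 875 mm from the base axis. Payload 4.2 kg.
Tool frame: the origin (TCP) lies midway between the tips of the shut fingers; the grasp point (between the pads) lies 19 mm behind it (arm.grip_depth is the distance from the TCP to the grasp point, in mm); z points along the fingers, x is the direction in which the jaws open and shut, and the axes are right-handed (so a half turn about z gives the same grasp; the last joint's range is limited). The gripper opens to 85 mm and grips with 20 to 120 N. Pads are 22 mm wide; open, the fingers measure 114 mm over their backs; the gripper's body (76 mm by 85 mm) begins 54 mm behind the grasp point. The pads swing forward as they close: fully open they stand 13 mm farther back than shut.
Start: joints at [-0.892, 0.385, 0.008, 0, -1.194, -0.259], TCP at [254.749, -570.703, 231.312] pointing down, gripper open.
Joint ranges: [-3.14, 3.14], [-1.21, 2.06], [-1.07, 1.41], [-3.16, 2.05], [-2.99, -0.16], [-3.1, 3.1]. Speed limits (rad/s): [2.79, 2.79, 3.14, 3.14, 3.14, 3.14].

### API

Orientations are given as a unit quaternion [x, y, z, w].
In Python, from bench import arm, eyes, find_in, silhouettes gives the robot as it stands. The module is installed in compiled form; this text tells all that it offers.
- The arm moves only by the tool play_rows, never from a script. Its arguments are lists of equal length, an entry for each row: "offset": the shift along the world's x, y, z in mm, a list of three; "turn": the turn about the world's z in rad. In form: {"offset": [[x, y, z], ...], "turn": [turn, ...]}. A call has 1 to 12 rows; each row shifts and turns the pose as measured when the row begins; what a row does not reach is not made up. A row lasts 1/10 s, in which the tool goes at most 50 mm and 8.59 degrees, less where a joint would pass 70% of its speed; a pose out of reach is approached as far as the arm can. A call is refused whole if a number of a shift passes 50 or a number of a turn 0.15, either way. A call with a gripper value outside its range is refused whole. "grip" is the gripper's target within -1 to 1 (fully open at 1, half-way at 0, shut at -1), set as the call begins (left out, the last holds). The fingers move at their own pace and stop on an object; the grip force is fixed at half the most. Time passes only in rows, so rows that do not move let the fingers close. It gives the time, the measured TCP pose, the force and the opening at its end, in the units of the state.
- arm.read_state(): the state, without advancing time (a new reading comes with each control period).
- eyes.get_image(name): name is "side" or "top"; returns (picture, depth): 420x560x3 uint8, red, green, blue; 420x560 float32, mm along the optical axis (not along the pixel's ray), 0 where there is no reading.
- eyes.camera_params(name): a dict with "camera_matrix" (3x3 intrinsics, pixels), "camera_from_world" (4x4, takes a point from world to camera coordinates). Camera axes: x right, y down, z forward; pixel columns grow to the right and rows downward; lengths in mm; the calibration is good to about 2 mm. A picture is of the moment at which its call begins. camera_params takes no time and is no camera call.
- arm.job_done(): hands the job in, once; it reports no verdict.
Trained networks look in the newest picture that a camera, given by its name, has taken for a name from the list of things; names that differ only in an ending like _2 or _b are one class to them, and where a whole thing is asked for, a point or a joint stands for the part that bears it (a point fixed in the world has none). Each returns a list of dicts, best first, with "score" (0 to 1); they miss things now and then, are a little off and sometimes report something else, mostly with a low value. They report only what shows in the picture. A call takes as long as a camera call. They do not tell look-alikes from the thing itself.
- find_in(camera, query): "bbox" ([centre column, centre row, width, height] in pixels, round what is visible of it).
- silhouettes(camera, query): "mask" (420x560 bool, what is visible of it) and "bbox" ([centre column, centre row, width, height] in pixels, round what is visible of it).
The state is a dict: "clock": time; "joints": joint angles; "joint_vel": joint speeds; "joint_efforts": joint torques, N m; "position": TCP position; "ee_rot": TCP orientation; "contact_force": force on the tool from outside, world axes, zero at the start; "wrist_torque": the same for the moment, N m; "gripper_width": finger opening in mm.
Only numpy, scipy, OpenCV 4.12 (cv2) and the standard library are available. Lean on these libraries where they do the work, as an engineer would, in place of code of your own. Each camera call takes 0.05 s, during which the arm holds its last target. There are 200 camera calls.

## Working session

There is one attempt and no reset: what is moved stays moved. The work goes in short steps, Python scripts to look and compute and a tool call to move; the robot and the scene stay as the last step left them, time stands still between calls to the robot, and variables do not carry over. Pictures are saved under pics/ and viewed, on a budget of 10 in all, crops included, one or two more only if the job needs it, and the job is handed in when it is done.

Besides the shell and the picture viewer there is one more tool, called after "Call:" in YAML: its name, and indented under it one key for each argument. play_rows: Moves the arm, as the interface text tells. Its arguments: {"type":"object","properties":{"offset":{"type":"array","items":{"type":"array","items":{"type":"number"}}},"turn":{"type":"array","items":{"type":"number"}},"grip":{"type":"number"}},"required":["offset","turn"]}

```bash
mkdir -p pics; cat > h.py <<'E'
import numpy as np, cv2
from bench import arm, eyes, find_in, silhouettes
def snap(n):
    im,d=eyes.get_image(n); return im,d
def cloud(n,d):
    p=eyes.camera_params(n);K=np.array(p['camera_matrix']);T=np.linalg.inv(np.array(p['camera_from_world']))
    v,u=np.mgrid[:420,:560]
    c=np.stack([(u-K[0,2])/K[0,0]*d,(v-K[1,2])/K[1,1]*d,d],-1)
    w=c@T[:3,:3].T+T[:3,3]; w[d<=0]=np.nan
    return w
def save(n,im): cv2.imwrite('pics/'+n,im[:,:,::-1])
E
python3 - <<'E'
from h import *
s=arm.read_state(); print(s['position'],s['ee_rot'],s['clock'],s['contact_force'])
ims=[]
for n in('side','top'):
    im,d=snap(n); np.savez('/tmp/'+n,im=im,d=d); save(n+'0.png',im)
    p=eyes.camera_params(n); print(n,np.round(np.linalg.inv(p['camera_from_world']),2).tolist(),p['camera_matrix'][0][0])
    w=cloud(n,d)
    for q in('hanger','rail','hanger_shoe','cone','weight','dish','catch','row'):
        for r in silhouettes(n,q)[:5]:
            m=r['mask']; x=w[m]; x=x[~np.isnan(x[:,0])]
            print(q,round(r['score'],2),np.round(r['bbox']).tolist(),np.round(np.median(x,0)) if len(x) else None,np.round(np.percentile(x,[3,97],axis=0)).tolist() if len(x) else '')
E
```

```text
[ 254.52623921 -570.21048516  230.23655091] [ 5.44330695e-01  8.38870051e-01  5.31088143e-04 -9.21619859e-04] 0.0 [-0.20441011  0.62396359  0.10215755]
side [[-0.73, -0.38, 0.57, -193.01], [-0.68, 0.41, -0.61, 498.6], [-0.0, -0.83, -0.56, 830.98], [0.0, 0.0, 0.0, 1.0]] 496.7058535337083
hanger 0.73 [385.0, 184.0, 11.0, 45.0] [ 486. -642.   90.] [[461.0, -684.0, 10.0], [499.0, -604.0, 128.0]]
hanger 0.62 [283.0, 213.0, 32.0, 51.0] [ 608. -337.   77.] [[563.0, -359.0, 3.0], [648.0, -318.0, 127.0]]
rail 0.67 [173.0, 276.0, 135.0, 156.0] [505. 116. 196.] [[444.0, -81.0, 20.0], [558.0, 216.0, 252.0]]
hanger_shoe 0.74 [281.0, 210.0, 33.0, 49.0] [ 608. -338.   75.] [[563.0, -415.0, 1.0], [661.0, -318.0, 127.0]]
hanger_shoe 0.69 [384.0, 188.0, 11.0, 46.0] [ 487. -645.   82.] [[461.0, -682.0, 6.0], [497.0, -604.0, 128.0]]
hanger_shoe 0.6 [316.0, 184.0, 21.0, 43.0] [ 609. -496.   82.] [[577.0, -519.0, 2.0], [658.0, -465.0, 128.0]]
cone 0.68 [287.0, 267.0, 28.0, 43.0] [ 430. -168.   52.] [[414.0, -197.0, 4.0], [459.0, -152.0, 107.0]]
dish 0.86 [219.0, 334.0, 38.0, 34.0] [431.  54.  16.] [[384.0
[... 1126 characters left out ...]
e 0.7 [258.0, 243.0, 29.0, 24.0] [ 441. -187.   90.] [[417.0, -211.0, 8.0], [470.0, -158.0, 110.0]]
weight 0.78 [336.0, 244.0, 26.0, 29.0] [ 440. -386.   26.] [[411.0, -419.0, 19.0], [473.0, -357.0, 63.0]]
weight 0.32 [144.0, 211.0, 151.0, 63.0] [514.  82. 229.] [[448.0, -89.0, 34.0], [563.0, 209.0, 256.0]]
dish 0.63 [163.0, 250.0, 31.0, 27.0] [421.  66.  16.] [[387.0, 30.0, 3.0], [455.0, 97.0, 33.0]]
dish 0.6 [127.0, 227.0, 72.0, 34.0] [474. 127. 139.] [[440.0, 56.0, 53.0], [502.0, 162.0, 257.0]]
catch 0.58 [190.0, 196.0, 8.0, 7.0] [537. -51. 255.] [[530.0, -57.0, 237.0], [543.0, -42.0, 261.0]]
row 0.96 [127.0, 227.0, 73.0, 35.0] [474. 126. 144.] [[440.0, 56.0, 52.0], [504.0, 163.0, 257.0]]
```

```bash
python3 - <<'E'
from h import *
t=np.load('/tmp/top.npz')['im'];s=np.load('/tmp/side.npz')['im']
c=lambda im,u,v,w,h,W,H:cv2.resize(im[v:v+h,u:u+w],(W,H),interpolation=cv2.INTER_CUBIC)
a=c(t,50,140,440,140,800,255)
b=c(t,290,145,80,80,345,345); d=c(s,90,160,210,159,455,345)
save('a.png',np.vstack([a,np.hstack([b,d])]))
E
```

```text
(no output)
```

View pics/a.png

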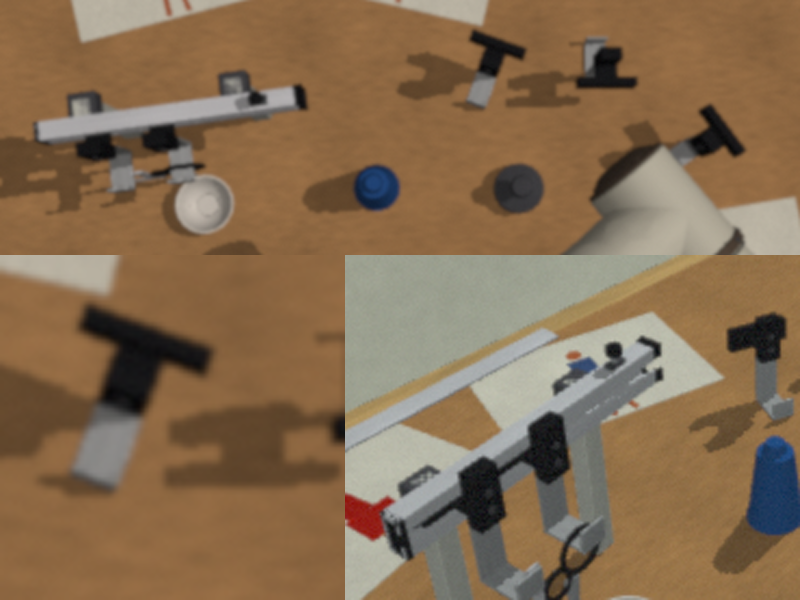

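```bash
cat >> h.py <<'E'
def rect(p):
    (c,sz,a)=cv2.minAreaRect(p[:,:2].astype(np.float32)); return np.round(c,1),np.round(sz,1),round(a,1)
def line(p,along):  # PCA direction angle in xy
    q=p[:,:2]-p[:,:2].mean(0); v=np.linalg.svd(q,full_matrices=False)[2][0]; v=v*np.sign(v@along); return np.arctan2(v[1],v[0])
def near(w,c,r): 
    p=w[(np.hypot(w[...,0]-c[0],w[...,1]-c[1])<r)]; return p
E
python3 - <<'E'
from h import *
for n in('top','side'):
    w=cloud(n,np.load('/tmp/'+n+'.npz')['d'])
    p=near(w,(612,-344),65)
    print(n)
    for nm,lo,hi in(('block',124,136),('shoe',94,106)):
        q=p[(p[:,2]>lo)&(p[:,2]<hi)]; 
        if len(q)>4: print(nm,len(q),q.mean(0).round(1),rect(q),'z',np.median(q[:,2]).round(1),'yaw',line(q,(0,1))-np.pi/2)
    m=(w[...,2]>240)&(w[...,0]>430)&(w[...,0]<600)&(w[...,1]>-120)&(w[...,1]<260)
    q=w[m]; print('z hist',np.histogram(q[:,2],np.arange(240,290,3)))
    zt=np.median(q[:,2]); q=q[abs(q[:,2]-zt)<4]; print('rail',len(q),zt,rect(q),line(q,(0,1))-np.pi/2)
    yaw=line(q,(0,1))-np.pi/2; c,s=np.cos(yaw),np.sin(yaw)
    X=q[:,0]*c+q[:,1]*s; Y=-q[:,0]*s+q[:,1]*c
    print('railframe X pct',np.percentile(X,[0,2,50,98,100]).round(1),'Y',np.percentile(Y,[0,.5,2,98,99.5,100]).round(1))
    A=w[m];X=A[:,0]*c+A[:,1]*s; Y=-A[:,0]*s+A[:,1]*c
    k=A[:,2]>zt+5; print('high',np.c_[X,Y,A[:,2]][k].round(0).tolist()[:40])
E
```

```text
top
block 86 [ 606.6 -343.9  128.5] (array([ 606.6, -344.1]), array([28.9, 18.9]), 66.4) z 128.6 yaw -0.3990955637395721
shoe 168 [ 635.1 -354.8  100.6] (array([ 620.5, -349.5]), array([79.4, 49.8]), 70.1) z 101.0 yaw -0.3587811684929352
z hist (array([ 18,  15,  14,  33,  97, 120,  33,   3,   0,   0,   0,   0,   0,
         0,   0,   0]), array([240, 243, 246, 249, 252, 255, 258, 261, 264, 267, 270, 273, 276,
       279, 282, 285, 288]))
rail 251 254.6983925621239 (array([500.5,  53.2]), array([ 31.5, 232.2]), 16.2) 0.2807231604495415
railframe X pct [479.9 481.5 496.6 510.4 511.6] Y [-203.6 -202.1 -201.2   25.8   27.4   28.5]
high [[505.0, -195.0, 262.0], [504.0, -195.0, 260.0], [497.0, -200.0, 262.0], [494.0, -195.0, 261.0], [486.0, -66.0, 260.0], [482.0, -72.0, 261.0], [482.0, -56.0, 260.0], [499.0, 25.0, 260.0]]
side
block 50 [ 604.4 -342.7  127.1] (array([ 604.4, -342.9]), array([31. , 21.6]), 65.3) z 127.2 yaw -0.27652416828669857
shoe 101 [ 623.8 -341.4   99.2] (array([ 618.2, -347.5]), array([81. , 53.9]), 67.9) z 99.0 yaw -1.0368585932755146
z hist (array([ 41,  54,  60,  63, 183,  35,   0,   0,   0,   0,   0,   0,   0,
         0,   0,   0]), array([240, 243, 246, 249, 252, 255, 258, 261, 264, 267, 270, 273, 276,
       279, 282, 285, 288]))
rail 302 251.99815661050638 (array([499.1,  53. ]), array([ 33.9, 233. ]), 16.0) 0.27769520092847255
railframe X pct [477.6 479.1 494.1 508.8 511.6] Y [-202.3 -200.4 -198.6   29.7   30.5   30.7]
high [[504.0, -183.0, 257.0]]
```

```bash
python3 - <<'E'
from h import *
def rot(p,yaw):
    c,s=np.cos(yaw),np.sin(yaw); return np.c_[p[:,0]*c+p[:,1]*s,-p[:,0]*s+p[:,1]*c,p[:,2]]
for n in('top','side'):
    w=cloud(n,np.load('/tmp/'+n+'.npz')['d'])
    p=near(w,(612,-344),70); q=p[(p[:,2]>94)&(p[:,2]<106)]; yaw=-.36
    for i in range(4):
        r=rot(q,yaw); b=rot(np.array([[606,-344,0]]),yaw)[0]; k=r[:,0]>b[0]+20; yaw=line(q[k],(0,1))-np.pi/2
    r=r[k]; print(n,'shoe',yaw,k.sum(),rect(q[k]))
    m=(w[...,0]>430)&(w[...,0]<600)&(w[...,1]>-130)&(w[...,1]<260)&(w[...,2]>200)
    A=w[m]; print(np.histogram(A[:,2],np.arange(200,270,4))[0])
    for lo in (222,226,230,234):
        q=A[abs(A[:,2]-lo-2)<4]; yaw=line(q,(0,1))-np.pi/2; print(lo,len(q),rect(q),yaw)
E
```

```text
top shoe -0.36261313099728953 160 (array([ 634.4, -354.5]), array([79.4, 20.1]), 70.1)
[ 93  97  43  78 163 302 149 301 999 249  24  17  39 160  86   7   0]
222 451 (array([524.2,  58.3]), array([ 85.4, 325.6]), 7.6) 0.1364472157980261
226 450 (array([523.,  62.]), array([ 83.9, 334. ]), 7.9) 0.1387467144740666
230 1300 (array([510.7,  61. ]), array([ 75.8, 334.1]), 2.6) 0.13499173213904547
234 1248 (array([508.4,  59.3]), array([ 54.2, 331.9]), 7.9) 0.1367470185726194
side shoe -0.37025862245187113 60 (array([ 635.3, -354.5]), array([81.1, 17. ]), 68.2)
[281 232 135 130 211 368 235 529 786  69  68  62  88 214   4   0   0]
222 603 (array([520.8,  61.6]), array([ 84.9, 333.1]), 7.4) 0.14403407409751856
226 764 (array([512.4,  59. ]), array([ 65.6, 336. ]), 10.8) 0.14658183965121063
230 1315 (array([507.1,  59.3]), array([ 58.5, 336. ]), 7.8) 0.14436626354599236
234 855 (array([506.1,  60.2]), array([ 56.5, 332.8]), 8.1) 0.15664690688926264
```

Candidates for the hanger in the top image: (324,178), (384,174) and (441,214). The robot's left (+y) is the image's left, so (324,178) is the one; the crop shows it free-standing, with its shoe up-right and its foot down-left. The rail's open end is at about px (217,193), with the catch knob at (190,196). Yaws are hanger ≈ -0.365 and rail ≈ +0.14.

Call:
play_rows:
  offset:
    - [39, 25, -7]
    - [39, 25, -7]
    - [39, 25, -7]
    - [39, 25, -7]
    - [39, 25, -7]
    - [39, 25, -7]
    - [39, 25, -7]
    - [39, 25, -7]
    - [39, 25, -7]
    - [0, 0, 0]
  turn: [-0.087, -0.087, -0.087, -0.087, -0.087, -0.087, -0.087, -0.087, -0.087, 0]
  grip: 1

```text
clock: 1.9
position: [616.7, -336.7, 166.5]
ee_rot: [0.834, 0.552, -0.002, 0.002]
contact_force: [-0.7, 0.4, -0.8]
gripper_width: 85.2
```

```bash
cat >> h.py <<'E'
def pose():
    s=arm.read_state(); q=s['ee_rot']; R=__import__('scipy.spatial.transform',fromlist=['Rotation']).Rotation.from_quat(q).as_matrix()
    print('t',round(s['clock'],2),'p',np.round(s['position'],1),'hyaw',round((np.arctan2(R[1,0],R[0,0]))-np.pi/2,4),'F',np.round(s['contact_force'],1),'w',round(s['gripper_width'],1))
E
python3 -c "
from h import *;pose()"
python3 - <<'E'
from h import *
def rot(p,yaw):
    c,s=np.cos(yaw),np.sin(yaw); return np.c_[p[:,0]*c+p[:,1]*s,-p[:,0]*s+p[:,1]*c,p[:,2]]
for n in('top','side'):
    w=cloud(n,np.load('/tmp/'+n+'.npz')['d']); A=w[(w[...,0]>430)&(w[...,0]<600)&(w[...,1]>-130)&(w[...,1]<260)&(w[...,2]>200)]
    zt=233.5 if n=='top' else 232
    A=A[abs(A[:,2]-zt)<4]; yaw=.14
    for i in range(5):
        r=rot(A,yaw); Y=r[:,1]; E=[]
        for a in np.arange(-160,150,6):
            x=np.sort(r[(Y>=a)&(Y<a+6),0])
            if len(x)>6:E.append((a+3,np.percentile(x,8),np.percentile(x,92)))
        E=np.array(E); med=np.median(E,0); k=(abs(E[:,1]-med[1])<6)&(abs(E[:,2]-med[2])<6)
        f=np.polyfit(E[k,0],E[k,1:].mean(1),1); yaw-=np.arctan(f[0])
    xc=r[(abs(r[:,0]-med[1:].mean())<12)]
    print(n,'yaw',yaw,'X edges',np.median(E[k],0),'n',k.sum(),'Y ends',np.percentile(xc[:,1],[0,1,99,100]),'z',np.median(xc[:,2]))
E
```

```text
t 1.9 p [ 616.7 -336.7  166.5] hyaw -0.4019 F [-0.7  0.4 -0.8] w 85.2
top yaw 0.13579875896649296 X edges [ -1.         516.5380393  535.99414353] n 47 Y ends [-175.99652445 -172.98759901  154.10220677  157.69323574] z 233.81498614605152
side yaw 0.13424079305366332 X edges [-49.         514.27401776 534.44102031] n 33 Y ends [-175.71997034 -171.75785584  156.85128411  158.83662396] z 232.40446399639188
```

Call:
play_rows:
  offset:
    - [-11, -7, -16]
    - [0, 0, 0]
  turn: [0.037, 0]

```text
clock: 2.1
position: [607.0, -342.1, 149.2]
ee_rot: [0.822, 0.569, -0.002, 0.001]
contact_force: [-0.2, 0.9, -1.2]
gripper_width: 85.2
```

```bash
python3 - <<'E'
from h import *
pose()
a,_=snap('top'); b,_=snap('side')
c=lambda im,u,v,w,h,W,H:cv2.resize(im[v:v+h,u:u+w],(W,H),interpolation=cv2.INTER_CUBIC)
save('b.png',np.hstack([c(a,275,135,100,100,400,400),c(b,235,150,100,100,400,400)]))
E
```

```text
t 2.1 p [ 607.  -342.1  149.2] hyaw -0.3595 F [-0.2  0.9 -1.2] w 85.2
```

View pics/b.png

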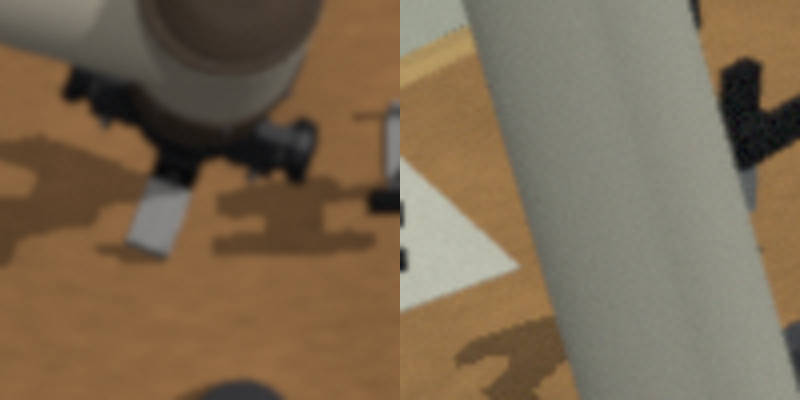

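The top crop shows the gripper straddling the chosen hanger, its jaws square to the strap (foot at crop px (165,215)). The side view is blocked by the arm. I'll descend and close.

Call:
play_rows:
  offset:
    - [-1, -1, -20]
    - [0, 0, -20]
    - [0, 0, -14]
    - [0, 0, 0]
    - [0, 0, 0]
  turn: [-0.003, 0, 0, 0, 0]

```text
clock: 2.7
position: [610.5, -347.8, 104.6]
ee_rot: [0.824, 0.566, 0.002, 0.01]
contact_force: [0.1, 0.1, -0.4]
gripper_width: 85.2
```

Call:
play_rows:
  offset:
    - [0, 0, 0]
    - [0, 0, 0]
    - [0, 0, 0]
    - [0, 0, 0]
    - [0, 0, 0]
    - [0, 0, 0]
    - [0, 0, 0]
    - [0, 0, 0]
  turn: [0, 0, 0, 0, 0, 0, 0, 0]
  grip: -1

```text
clock: 3.5
position: [612.3, -348.5, 108.5]
ee_rot: [0.824, 0.566, 0.004, 0.013]
contact_force: [-0.1, 1.1, -0.6]
gripper_width: 28.9
```

Call:
play_rows:
  offset:
    - [0, 0, 0]
    - [0, 0, 0]
    - [0, 0, 0]
    - [0, 0, 0]
  turn: [0, 0, 0, 0]
  grip: 1

```text
clock: 3.9
position: [612.2, -348.6, 108.4]
ee_rot: [0.824, 0.566, 0.004, 0.013]
contact_force: [-0.5, 0.2, -0.3]
gripper_width: 84.1
```

```bash
python3 - <<'E'
from h import *
from scipy.spatial.transform import Rotation as R
for i in range(4):
    pose(); s=arm.read_state(); print(np.round(s['joints'],4),np.round(s['joint_vel'],3),np.round(s['joint_efforts'],1),R.from_quat(s['ee_rot']).as_matrix()[:,2].round(3))
    if i<3: a,_=snap('top')
b,_=snap('side')
c=lambda im,u,v,w,h,W,H:cv2.resize(im[v:v+h,u:u+w],(W,H),interpolation=cv2.INTER_CUBIC)
save('c.png',np.hstack([c(a,275,135,100,100,400,400),c(b,235,150,100,100,400,400)]))
E
```

```text
t 3.9 p [ 612.2 -348.6  108.4] hyaw -0.3664 F [-0.5  0.2 -0.3] w 84.1
[-0.2846  0.5996  0.044   0.0117 -0.9906 -1.6588] [ 0.001 -0.001  0.002  0.    -0.     0.002] [  0.  -47.9  17.3   3.8   0.    0. ] [ 0.021 -0.016 -1.   ]
t 3.95 p [ 612.2 -348.6  108.4] hyaw -0.3664 F [ 0.6 -0.4  0.7] w 85.4
[-0.2845  0.5997  0.044   0.0117 -0.9906 -1.6588] [ 0.    -0.     0.     0.001  0.001 -0.001] [  0.  -47.8  17.3   3.8   0.    0. ] [ 0.021 -0.016 -1.   ]
t 4.0 p [ 612.2 -348.5  108.4] hyaw -0.3664 F [-0.3 -0.3 -0.1] w 85.1
[-0.2845  0.5996  0.0439  0.0116 -0.9906 -1.6588] [ 0.    -0.001  0.001 -0.    -0.     0.   ] [ -0.  -47.9  17.3   3.8   0.    0. ] [ 0.021 -0.016 -1.   ]
t 4.05 p [ 612.2 -348.5  108.4] hyaw -0.3664 F [-0.6  0.3  0.1] w 85.6
[-0.2845  0.5997  0.0439  0.0116 -0.9906 -1.6588] [-0.001  0.003  0.     0.001  0.001  0.001] [ -0.  -47.9  17.3   3.8   0.    0. ] [ 0.021 -0.016 -1.   ]
```

View pics/c.png

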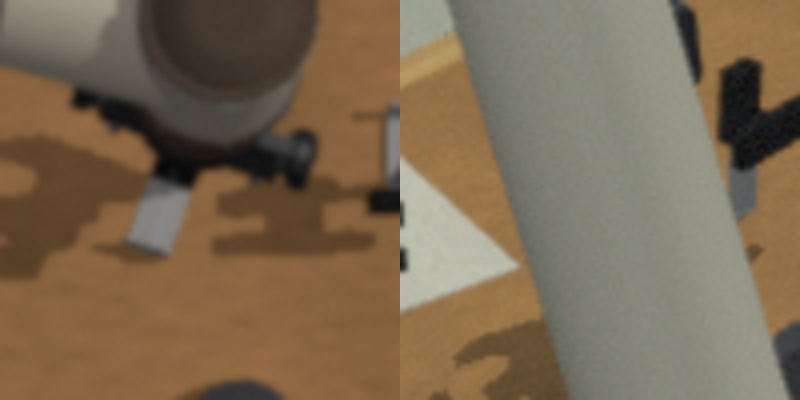

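Call:
play_rows:
  offset:
    - [-2, 1.5, -4]
    - [-2, 1.5, -4]
    - [-2, 1.5, -4]
    - [-1, 1, -3]
    - [0, 0, 0]
    - [0, 0, 0]
  turn: [0, 0, 0, 0, 0, 0]

```text
clock: 4.7
position: [604.0, -342.2, 91.5]
ee_rot: [0.824, 0.566, 0.004, 0.012]
contact_force: [0.1, 0.1, -0.2]
gripper_width: 85.3
```

```bash
sed -i 's/^    print(.t.,/    print("tz",R[:,2].round(4));&/' h.py; python3 -c "
from h import *;pose()"
```

```text
tz [ 0.0196 -0.0157 -0.9997]
t 4.7 p [ 604.  -342.2   91.5] hyaw -0.3663 F [ 0.1  0.1 -0.2] w 85.3
```

Call:
play_rows:
  offset:
    - [1.5, -1, 1]
    - [0, 0, 0]
    - [0, 0, 0]
    - [0, 0, 0]
    - [0, 0, 0]
    - [0, 0, 0]
    - [0, 0, 0]
    - [0, 0, 0]
    - [0, 0, 0]
  turn: [0, 0, 0, 0, 0, 0, 0, 0, 0]
  grip: -1

```text
clock: 5.6
position: [606.3, -343.7, 93.3]
ee_rot: [0.824, 0.566, 0.004, 0.013]
contact_force: [-0.1, -1.0, 1.2]
gripper_width: 29.2
```

Call:
play_rows:
  offset:
    - [0, 0, 4]
    - [0, 0, 8]
    - [0, 0, 12]
    - [0, 0, 12]
    - [0, 0, 12]
    - [0, 0, 12]
    - [0, 0, 12]
    - [0, 0, 8]
    - [0, 0, 4]
    - [0, 0, 0]
    - [0, 0, 0]
  turn: [0, 0, 0, 0, 0, 0, 0, 0, 0, 0, 0]

```text
clock: 6.7
position: [605.0, -342.9, 184.6]
ee_rot: [0.824, 0.566, 0.004, 0.012]
contact_force: [-0.6, 0.0, -2.7]
gripper_width: 29.6
```

```bash
python3 -c "
from h import *;pose()"
```

```text
tz [ 0.0203 -0.0148 -0.9997]
t 6.7 p [ 605.  -342.9  184.6] hyaw -0.3672 F [-0.6  0.  -2.7] w 29.6
```

Call:
play_rows:
  offset:
    - [-3, 5, 1.5]
    - [-6, 10, 3]
    - [-9, 15.3, 4.4]
    - [-9, 15.3, 4.4]
    - [-9, 15.3, 4.4]
    - [-9, 15.3, 4.4]
    - [-9, 15.3, 4.4]
    - [-9, 15.3, 4.4]
    - [-9, 15.3, 4.4]
    - [-6, 10, 3]
    - [-3, 5, 1.5]
    - [0, 0, 0]
  turn: [0.018, 0.037, 0.056, 0.056, 0.056, 0.056, 0.056, 0.056, 0.056, 0.037, 0.018, 0]

```text
clock: 7.9
position: [512.4, -193.9, 222.0]
ee_rot: [0.643, 0.766, 0.004, 0.006]
contact_force: [0.1, 0.7, -2.0]
gripper_width: 29.2
```

```bash
python3 - <<'E'
from h import *
pose()
ims=[]
for n in('top','side'):
    im,d=snap(n); np.savez('/tmp/'+n+'1',im=im,d=d); ims.append(im)
pose()
c=lambda im,u,v,w,h,W,H:cv2.resize(im[v:v+h,u:u+w],(W,H),interpolation=cv2.INTER_CUBIC)
save('d.png',np.hstack([c(ims[0],170,150,140,140,400,400),c(ims[1],130,180,160,160,400,400)]))
E
```

```text
tz [ 0.0143 -0.0016 -0.9999]
t 7.9 p [ 512.4 -193.9  222. ] hyaw 0.1737 F [ 0.1  0.7 -2. ] w 29.2
tz [ 0.014  -0.0017 -0.9999]
t 8.0 p [ 512.9 -194.6  221.6] hyaw 0.1723 F [ 0.5 -1.  -3. ] w 29.3
```

View pics/d.png

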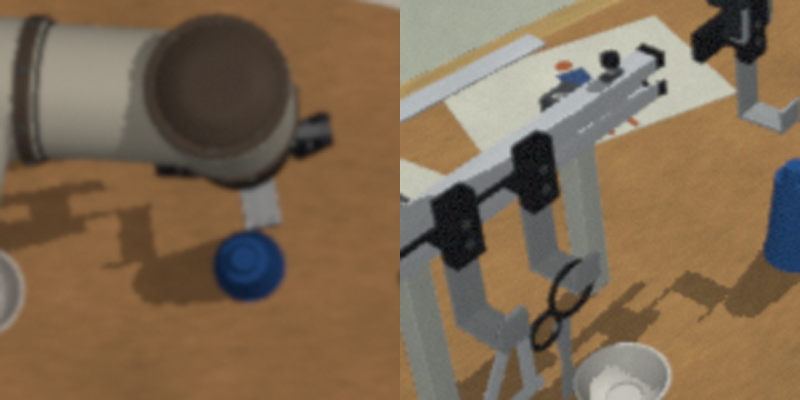

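Call:
play_rows:
  offset:
    - [1, 3, 0]
    - [1, 6, -0.5]
    - [1, 7, -0.5]
    - [1, 7, -0.5]
    - [1, 4, 0]
    - [1, 1, 0]
    - [0, 0, 0]
    - [0, 0, 0]
  turn: [-0.005, -0.01, -0.01, -0.01, 0, 0, 0, 0]

```text
clock: 8.8
position: [520.3, -165.1, 218.3]
ee_rot: [0.659, 0.752, 0.003, 0.005]
contact_force: [0.0, 0.8, -3.3]
gripper_width: 29.1
```

```bash
python3 - <<'E'
from h import *
pose()
n='side'; im,d=snap(n); np.savez('/tmp/side2',im=im,d=d); pose()
w=cloud(n,d)
for q in('hanger','hanger_shoe','row','rail_mouth'):
    for r in silhouettes(n,q)[:4]: 
        x=w[r['mask']]; print(q,round(r['score'],2),np.round(r['bbox']).tolist(),np.nanmedian(x,0).round())
c=lambda im,u,v,w,h,W,H:cv2.resize(im[v:v+h,u:u+w],(W,H),interpolation=cv2.INTER_CUBIC)
save('e.png',c(im,200,170,100,75,800,600))
E
```

```text
tz [ 0.0116 -0.0024 -0.9999]
t 8.8 p [ 520.3 -165.1  218.3] hyaw 0.1322 F [ 0.   0.8 -3.3] w 29.1
tz [ 0.0116 -0.0024 -0.9999]
t 8.85 p [ 520.3 -165.1  218.3] hyaw 0.132 F [-0.   0.6 -3.5] w 29.2
hanger 0.85 [259.0, 212.0, 46.0, 61.0] [ 522. -160.  192.]
hanger 0.74 [378.0, 184.0, 26.0, 43.0] [ 495. -636.   82.]
hanger_shoe 0.79 [378.0, 186.0, 25.0, 43.0] [ 495. -637.   74.]
hanger_shoe 0.73 [257.0, 211.0, 50.0, 56.0] [ 522. -160.  194.]
row 0.8 [168.0, 295.0, 88.0, 119.0] [473. 126. 149.]
row 0.17 [217.0, 208.0, 9.0, 11.0] [535. -46. 248.]
rail_mouth 0.73 [173.0, 277.0, 131.0, 158.0] [505. 114. 194.]
```

View pics/e.png

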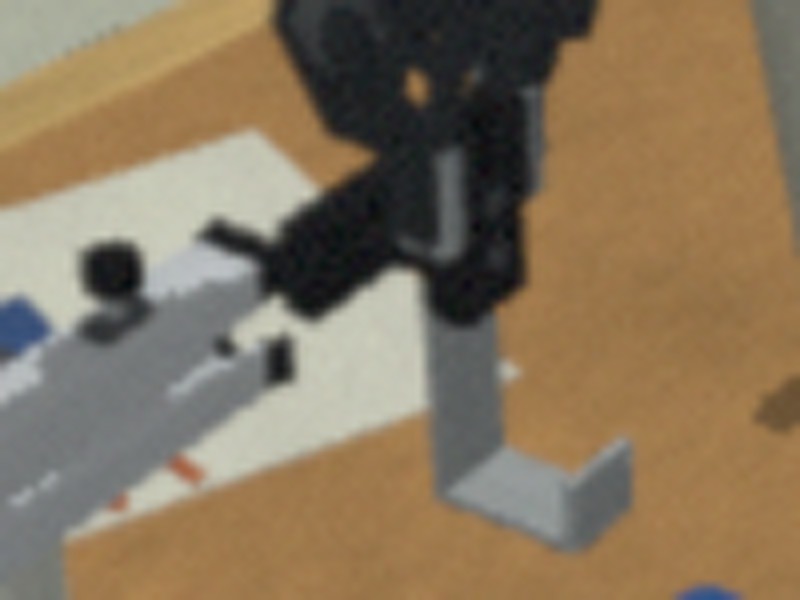

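```bash
python3 - <<'E'
from h import *
ds=np.array([snap('side')[1] for _ in range(6)]); d=np.median(ds,0); np.save('/tmp/d3',d); pose()
print('noise',np.median(ds.std(0)))
w=cloud('side',d); y=.135;c,s=np.cos(y),np.sin(y)
X=w[...,0]*c+w[...,1]*s-526; Y=-w[...,0]*s+w[...,1]*c+164; Z=w[...,2]
np.save('/tmp/rf',np.stack([X,Y,Z],-1))
for v in range(190,226,3):
    print(v,' '.join('%d,%d,%d'%(X[v,u],Y[v,u],Z[v,u]) for u in range(220,268,3)))
E
```

```text
tz [ 0.0116 -0.0023 -0.9999]
t 9.35 p [ 520.2 -165.2  218.3] hyaw 0.1319 F [-0.1  0.3 -2.9] w 29.2
noise 2.1756158
190 314,-301,0 304,-305,2 297,-312,1 287,-315,3 282,-323,1 272,-326,3 265,-333,2 258,-339,1 250,-345,0 2,-72,224 -31,-43,250 -39,-43,253 -42,-51,250 -41,-63,244 -40,-74,238 -41,-84,233
193 300,-286,2 293,-292,1 283,-295,3 277,-303,1 270,-309,1 263,-315,0 252,-317,3 6,-54,223 0,-57,225 -5,-62,224 -32,-41,244 -39,-43,245 -43,-49,244 -41,-62,236 -42,-72,232 -40,-85,224
196 288,-272,2 283,-280,0 273,-284,1 264,-288,2 260,-297,0 250,-300,1 3,-41,223 -2,-44,224 -4,-52,220 -4,-63,214 -30,-43,234 -38,-44,237 -43,-49,236 -40,-62,228 -41,-72,223 173,-355,1
199 277,-260,1 269,-265,1 8,-5,231 1,-7,233 -5,-9,235 3,-29,221 -4,-30,223 -5,-40,218 -5,-51,213 -10,-55,213 -29,-43,226 -39,-42,229 -42,-49,227 -40,-62,220 -40,-73,214 -41,-84,209
202 10,12,233 4,8,233 0,5,233 -5,0,232 -10,-4,231 -12,-11,228 -4,-30,215 -5,-39,211 -5,-49,206 -5,-60,200 -19,-55,208 -28,-55,211 -38,-54,215 -41,-61,213 -42,-70,208 -40,-83,200
205 2,21,232 -2,16,232 -7,12,231 -13,9,232 -10,-3,224 -13,-9,221 -3,-30,2
[... 490 characters left out ...]
9,219 6,0,195 -7,6,204 -12,0,202 -13,-8,198 176,-226,3 169,-232,2 164,-240,0 156,-244,1 149,-250,0 -27,-54,178 -28,-64,172 -29,-73,168 118,-267,2 114,-277,-1
217 6,20,198 4,13,195 -10,19,204 -12,11,200 -12,2,195 -13,-6,191 167,-216,1 160,-221,1 153,-226,1 146,-232,0 139,-237,0 -24,-56,167 -28,-63,165 -29,-73,159 -29,-84,153 102,-262,1
220 -6,35,203 -11,31,203 -11,21,198 -11,11,192 171,-194,1 165,-200,0 156,-203,2 150,-209,1 143,-214,1 135,-219,1 128,-223,1 -25,-55,159 -29,-61,157 -28,-74,150 -29,-83,145 94,-250,0
223 -12,41,202 -11,31,196 -12,22,190 170,-178,0 162,-182,1 154,-187,1 149,-194,0 139,-196,2 132,-201,2 127,-208,0 119,-212,1 112,-217,1 -28,-62,147 -29,-72,142 -28,-84,135 83,-237,1
```

```bash
cat > fit.py <<'E'
from h import *
def go(d,dy=0):
    w=cloud('side',d); y=.135;c,s=np.cos(y),np.sin(y)
    P=np.stack([w[...,0]*c+w[...,1]*s-526,-w[...,0]*s+w[...,1]*c+164,w[...,2]],-1)
    dx=np.linalg.norm(np.diff(P,axis=1,prepend=np.nan),axis=-1)
    def f(name,ax,lo,hi):
        m=np.all((P>np.array(lo))&(P<np.array(hi)),-1); q=P[m]
        o=[i for i in range(3) if i!=ax]; A=np.c_[np.ones(len(q)),q[:,o]-q[:,o].mean(0)]
        k=np.ones(len(q),bool)
        for _ in range(4):
            b=np.linalg.lstsq(A[k],q[k,ax],rcond=None)[0]; r=q[:,ax]-A@b; k=abs(r)<2.5*max(.5,1.4*np.median(abs(r)))
        print(name,'n',k.sum(),'med',np.median(q[k,ax]).round(2),'plane',b.round(3),'at',q[:,o].mean(0).round(0))
    f('shoe front',0,(-9,-58+dy,197),(-1,-33+dy,219))
    f('shoe top',2,(-3,-65+dy,220),(5,-34+dy,229))
    f('shoe end',1,(-2,-33+dy,198),(5,-25+dy,221))
    f('rail front up',0,(-15,5,221),(-8,90,229))
    f('rail front lo',0,(-15,5,192),(-8,90,201))
    f('rail top',2,(-9,3,228),(8,28,237))
    f('rail top far',2,(-9,60,228),(8,300,237))
    f('lolip top',2,(-9.5,5,200),(-8,100,208))
if __name__=='__main__': go(np.load('/tmp/d3.npy'))
E
python3 fit.py
```

```text
shoe front n 56 med -5.19 plane [-5.337  0.01   0.006] at [-46. 208.]
shoe top n 27 med 224.36 plane [ 2.24299e+02 -2.00000e-02 -1.90000e-02] at [  1. -49.]
shoe end n 15 med -30.62 plane [-3.0518e+01 -1.2000e-02  3.0000e-03] at [  1. 209.]
rail front up n 92 med -11.82 plane [-11.812  -0.      0.019] at [ 48. 225.]
rail front lo n 89 med -11.81 plane [-1.1803e+01  1.0000e-03  1.0000e-02] at [ 48. 197.]
rail top n 50 med 232.46 plane [ 2.32492e+02  1.90000e-02 -1.80000e-02] at [-1. 15.]
rail top far n 551 med 232.5 plane [ 2.32503e+02  1.00000e-03 -1.00000e-03] at [  0. 190.]
lolip top n 18 med 204.16 plane [ 2.04101e+02 -3.00000e-01  1.00000e-03] at [-9. 57.]
```

Call:
play_rows:
  offset:
    - [-0.6, 3, 0.7]
    - [-0.6, 4, 0.7]
    - [-0.6, 4, 0.5]
    - [-0.4, 2, 0]
    - [0, 0, 0]
    - [0, 0, 0]
  turn: [0.003, 0.003, 0, 0, 0, 0]

```text
clock: 9.95
position: [517.8, -150.7, 220.5]
ee_rot: [0.656, 0.754, 0.003, 0.005]
contact_force: [0.4, -0.0, -3.1]
gripper_width: 29.5
```

```bash
python3 - <<'E'
from fit import *
d=np.median([snap('side')[1] for _ in range(6)],0); pose(); go(d,14)
E
```

```text
tz [ 0.0116 -0.0021 -0.9999]
t 10.25 p [ 517.7 -151.   220.4] hyaw 0.1384 F [-0.1 -0.4 -2.6] w 29.1
shoe front n 57 med -5.94 plane [-5.953 -0.011  0.026] at [-32. 208.]
shoe top n 21 med 226.35 plane [ 2.26448e+02 -4.50000e-02 -7.00000e-03] at [  1. -35.]
shoe end n 8 med -15.66 plane [-15.568  -0.1    -0.163] at [  2. 202.]
rail front up n 86 med -11.63 plane [-1.1716e+01  4.0000e-03 -5.8000e-02] at [ 49. 225.]
rail front lo n 90 med -11.66 plane [-1.1645e+01 -2.0000e-03 -6.0000e-03] at [ 48. 196.]
rail top n 47 med 232.61 plane [ 2.32603e+02 -8.00000e-03 -4.00000e-03] at [-1. 16.]
rail top far n 558 med 232.46 plane [ 2.32489e+02  5.00000e-03 -1.00000e-03] at [  0. 188.]
lolip top n 19 med 203.98 plane [ 2.04148e+02 -1.73000e-01 -6.00000e-03] at [-9. 52.]
```

Call:
play_rows:
  offset:
    - [-0.3, 2, -0.3]
    - [-0.4, 4, 0]
    - [-0.5, 4, 0]
    - [-0.5, 4, 0]
    - [-0.5, 4, 0]
    - [-0.3, 2, 0]
    - [0, 0, 0]
  turn: [-0.003, 0, 0, 0, 0, 0, 0]

```text
clock: 10.95
position: [514.9, -129.0, 220.0]
ee_rot: [0.658, 0.753, 0.003, 0.005]
contact_force: [0.4, 0.3, -1.8]
gripper_width: 29.1
```

```bash
cat > rp.py <<'E'
from h import *
pose(); s=arm.read_state(); p=s['position']; f=s['contact_force']; c,n=np.cos(.135),np.sin(.135)
X=p[0]*c+p[1]*n; Y=-p[0]*n+p[1]*c
# reference at (517.7,-151,220.4): lead end -15.6, X err about -0.25, Z err +0.4
X0=517.7*c-151*n; Y0=-517.7*n-151*c
print('Xerr',round(X-X0-.25,1),'shoe s',round(Y-Y0-55.6,1),'Zerr',round(p[2]-220.4+.4,1),'Frail',round(f[0]*c+f[1]*n,1),round(-f[0]*n+f[1]*c,1),round(f[2],1),'T',np.round(s['wrist_torque'],2))
E
python3 rp.py
```

```text
tz [ 0.0116 -0.002  -0.9999]
t 10.95 p [ 514.9 -129.   220. ] hyaw 0.1353 F [ 0.4  0.3 -1.8] w 29.1
Xerr -0.0 shoe s -33.4 Zerr 0.0 Frail 0.4 0.3 -1.8 T [0.01 0.02 0.05]
```

Call:
play_rows:
  offset:
    - [-0.3, 2, 0]
    - [-0.5, 4, 0]
    - [-0.5, 4, 0]
    - [-0.5, 4, 0]
    - [-0.5, 4, 0]
    - [-0.3, 2, 0]
    - [0, 0, 0]
  turn: [0, 0, 0, 0, 0, 0, 0]

```text
clock: 11.65
position: [512.1, -107.2, 220.1]
ee_rot: [0.658, 0.753, 0.003, 0.005]
contact_force: [-0.3, -0.5, -3.1]
gripper_width: 29.2
```

```bash
python3 rp.py
```

```text
tz [ 0.0118 -0.002  -0.9999]
t 11.65 p [ 512.1 -107.2  220.1] hyaw 0.1354 F [-0.3 -0.5 -3.1] w 29.2
Xerr 0.1 shoe s -11.4 Zerr 0.1 Frail -0.4 -0.4 -3.1 T [-0.01 -0.01  0.03]
```

Free-sliding in the channel. Next, under the catch.

Call:
play_rows:
  offset:
    - [-0.3, 2, 0]
    - [-0.4, 3, 0]
    - [-0.4, 3, 0]
    - [-0.4, 3, 0]
    - [-0.4, 3, 0]
    - [-0.4, 3, 0]
    - [-0.4, 3, 0]
  turn: [0, 0, 0, 0, 0, 0, 0]

```text
clock: 12.35
position: [508.5, -87.8, 218.9]
ee_rot: [0.658, 0.753, 0.001, 0.005]
contact_force: [1.3, -3.3, -4.8]
gripper_width: 29.4
```

```bash
python3 rp.py
```

```text
tz [ 0.0087 -0.0053 -0.9999]
t 12.35 p [508.5 -87.8 218.9] hyaw 0.1332 F [ 1.3 -3.3 -4.8] w 29.4
Xerr -0.9 shoe s 8.3 Zerr -1.1 Frail 0.9 -3.4 -4.8 T [-1.21 -0.19 -0.16]
```

Call:
play_rows:
  offset:
    - [-0.2, 4, 0.3]
    - [-0.4, 4, 0.3]
    - [-0.4, 4, 0.2]
    - [-0.5, 4, 0]
    - [-0.5, 4, 0]
    - [-0.5, 4, 0]
  turn: [0.001, 0, 0, 0, 0, 0]

```text
clock: 12.95
position: [504.9, -60.7, 218.9]
ee_rot: [0.658, 0.753, 0.001, 0.004]
contact_force: [0.3, -1.2, -5.1]
gripper_width: 29.7
```

```bash
python3 rp.py
```

```text
tz [ 0.0067 -0.0031 -1.    ]
t 12.95 p [504.9 -60.7 218.9] hyaw 0.1342 F [ 0.3 -1.2 -5.1] w 29.7
Xerr -0.8 shoe s 35.6 Zerr -1.1 Frail 0.1 -1.2 -5.1 T [-0.3  -0.07  0.  ]
```

Call:
play_rows:
  offset:
    - [-0.3, 4, 0.3]
    - [-0.4, 4, 0.2]
    - [-0.4, 4, 0.1]
    - [-0.5, 4, 0]
    - [-0.5, 4, 0]
    - [-0.5, 4, 0]
    - [-0.4, 3, 0]
    - [-0.4, 3, 0]
  turn: [0, 0, 0, 0, 0, 0, 0, 0]

```text
clock: 13.75
position: [500.4, -27.2, 218.9]
ee_rot: [0.658, 0.753, 0.001, 0.003]
contact_force: [1.0, -0.7, -5.4]
gripper_width: 28.9
```

```bash
python3 rp.py
```

```text
tz [ 0.0051 -0.0019 -1.    ]
t 13.75 p [500.4 -27.2 218.9] hyaw 0.1342 F [ 1.  -0.7 -5.4] w 28.9
Xerr -0.7 shoe s 69.4 Zerr -1.1 Frail 0.9 -0.9 -5.4 T [-0.18 -0.01 -0.07]
```

Call:
play_rows:
  offset:
    - [-0.3, 3, 0.2]
    - [-0.4, 3, 0.1]
    - [-0.4, 3, 0]
    - [-0.4, 3, 0]
    - [-0.3, 2, 0]
  turn: [0, 0, 0, 0, 0]

```text
clock: 14.25
position: [498.3, -11.8, 218.9]
ee_rot: [0.658, 0.753, 0.001, 0.002]
contact_force: [0.5, -0.6, -5.0]
gripper_width: 29.1
```

```bash
python3 rp.py
```

```text
tz [ 0.0047 -0.0013 -1.    ]
t 14.25 p [498.3 -11.8 218.9] hyaw 0.1337 F [ 0.5 -0.6 -5. ] w 29.1
Xerr -0.7 shoe s 84.9 Zerr -1.1 Frail 0.4 -0.6 -5.0 T [-0.06 -0.11 -0.08]
```

Call:
play_rows:
  offset:
    - [-0.3, 2, 0]
    - [-0.3, 2, 0]
    - [-0.2, 1.5, 0]
    - [-0.2, 1.5, 0]
  turn: [0, 0, 0, 0]

```text
clock: 14.65
position: [497.5, -6.2, 219.1]
ee_rot: [0.659, 0.753, -0.001, 0.004]
contact_force: [2.6, -8.3, -7.3]
gripper_width: 29.1
```

```bash
python3 rp.py
```

```text
tz [ 0.0047 -0.0055 -1.    ]
t 14.65 p [497.5  -6.2 219.1] hyaw 0.1331 F [ 2.6 -8.3 -7.3] w 29.1
Xerr -0.8 shoe s 90.7 Zerr -0.9 Frail 1.4 -8.5 -7.3 T [-2.19 -0.75 -0.2 ]
```

Call:
play_rows:
  offset:
    - [-0.3, 2.5, 0]
    - [-0.3, 2.5, 0]
    - [-0.3, 2.5, 0]
  turn: [0, 0, 0]

```text
clock: 14.95
position: [497.3, -4.3, 219.5]
ee_rot: [0.659, 0.752, -0.005, 0.007]
contact_force: [3.4, -10.2, -7.3]
gripper_width: 29.4
```

```bash
python3 rp.py
```

```text
tz [ 0.0048 -0.0166 -0.9999]
t 14.95 p [497.3  -4.3 219.5] hyaw 0.1311 F [  3.4 -10.2  -7.3] w 29.4
Xerr -0.7 shoe s 92.5 Zerr -0.5 Frail 2.0 -10.6 -7.3 T [-2.64 -0.96 -0.18]
```

Call:
play_rows:
  offset:
    - [-0.4, 4, 0]
    - [-0.4, 4, 0]
  turn: [0.002, 0]

```text
clock: 15.15
position: [497.0, -1.3, 220.6]
ee_rot: [0.659, 0.752, -0.009, 0.01]
contact_force: [2.8, -11.6, -4.0]
gripper_width: 29.4
```

```bash
python3 rp.py
```

```text
tz [ 0.0045 -0.0267 -0.9996]
t 15.15 p [497.   -1.3 220.6] hyaw 0.1314 F [  2.8 -11.6  -4. ] w 29.4
Xerr -0.6 shoe s 95.5 Zerr 0.6 Frail 1.2 -11.9 -4.0 T [-3.51 -0.76 -0.27]
```

Call:
play_rows:
  offset:
    - [-0.4, 4, -0.5]
  turn: [0.002]

```text
clock: 15.25
position: [496.8, -0.2, 220.7]
ee_rot: [0.659, 0.752, -0.011, 0.012]
contact_force: [3.8, -13.3, -8.0]
gripper_width: 29.1
```

```bash
python3 rp.py; python3 - <<'E'
from h import *
im,d=snap('side'); pose()
c=lambda im,u,v,w,h,W,H:cv2.resize(im[v:v+h,u:u+w],(W,H),interpolation=cv2.INTER_CUBIC)
o=np.load('/tmp/side2.npz')['im']
save('f.png',np.vstack([c(im,150,180,120,60,600,300),c(o,150,180,120,60,600,300)]))
E
```

```text
tz [ 0.0045 -0.0323 -0.9995]
t 15.25 p [ 4.968e+02 -2.000e-01  2.207e+02] hyaw 0.1321 F [  3.8 -13.3  -8. ] w 29.1
Xerr -0.6 shoe s 96.6 Zerr 0.7 Frail 2.0 -13.7 -8.0 T [-3.64 -1.22 -0.37]
tz [ 0.0045 -0.0324 -0.9995]
t 15.3 p [ 4.968e+02 -1.000e-01  2.207e+02] hyaw 0.1322 F [  3.5 -13.1  -5.5] w 29.0
```

View pics/f.png

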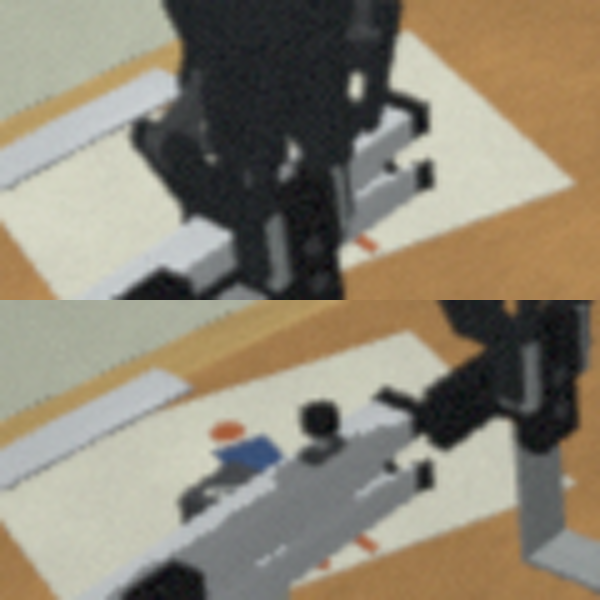

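```bash
cat > row.py <<'E'
from h import *
im,d=snap('side'); o=np.load('/tmp/side.npz')
g=lambda a:cv2.cvtColor(a,cv2.COLOR_RGB2GRAY).astype(np.float32)
p=eyes.camera_params('side');K=np.array(p['camera_matrix']);C=np.array(p['camera_from_world'])
def pr(x): q=C[:3,:3]@x+C[:3,3]; q=K@q; return q[:2]/q[2]
yd=np.array([-.1346,.991,0])
A,B=g(o['im']),g(im)
for nm,x in(('far hook',np.array([458,152,105.])),('near hook',np.array([468,75,105.])),('far hookb',np.array([458,152,140.])),('near b',np.array([468,75,140.]))):
    u,v=np.round(pr(x)).astype(int); J=pr(x+5*yd)-pr(x-5*yd); J/=10
    t=A[v-11:v+12,u-11:u+12]
    best=[]
    for s in np.arange(-4,12,.25):
        M=np.float32([[1,0,-(J*s)[0]],[0,1,-(J*s)[1]]]); W=cv2.warpAffine(B,M,(560,420),flags=cv2.INTER_LINEAR)[v-11:v+12,u-11:u+12]
        best.append((abs(W-t).mean(),s))
    print(nm,(u,v),'shift mm',min(best)[1],round(min(best)[0],2),'at0',round([b for b in best if b[1]==0][0][0],2))
t,dt=snap('top'); w=cloud('top',dt); m=near(w,(537,-51),14); print('top knob',np.round(np.percentile(m[:,2],[5,50,95])) if len(m) else None)
m=near(cloud('side',d),(537,-51),12);print('side knob',np.round(np.percentile(m[:,2],[5,50,95,99])) if len(m) else None)
E
python3 row.py; python3 rp.py
```

```text
far hook (np.int64(168), np.int64(320)) shift mm 7.0 14.06 at0 16.64
near hook (np.int64(195), np.int64(298)) shift mm 6.25 10.92 at0 20.68
far hookb (np.int64(165), np.int64(307)) shift mm 6.25 14.19 at0 15.96
near b (np.int64(193), np.int64(285)) shift mm 5.75 14.88 at0 17.85
top knob [ -2. 226. 257.]
side knob [ -1.   1. 206. 224.]
tz [ 0.0045 -0.0319 -0.9995]
t 15.4 p [ 4.968e+02 -1.000e-01  2.206e+02] hyaw 0.1321 F [  3.6 -12.5  -5.9] w 29.4
Xerr -0.6 shoe s 96.7 Zerr 0.6 Frail 1.9 -12.9 -5.9 T [-3.24 -0.98 -0.39]
```

```bash
python3 - <<'E'
from h import *
def k(im,d):
    w=cloud('top',d); m=(np.hypot(w[...,0]-537,w[...,1]+51)<16)&(w[...,2]>225)&(w[...,2]<285); z=w[m][:,2]
    print(len(z),np.sort(z)[-12:].round(0))
    return cv2.resize(im[175:235,150:230],(400,300),interpolation=cv2.INTER_CUBIC)
o=np.load('/tmp/top.npz'); a=k(o['im'],o['d']); im,d=snap('top'); b=k(im,d); save('g.png',np.hstack([a,b]))
E
```

```text
136 [258. 259. 259. 259. 259. 259. 259. 260. 260. 261. 262. 262.]
124 [257. 257. 258. 258. 258. 258. 259. 259. 259. 259. 260. 261.]
```

View pics/g.png

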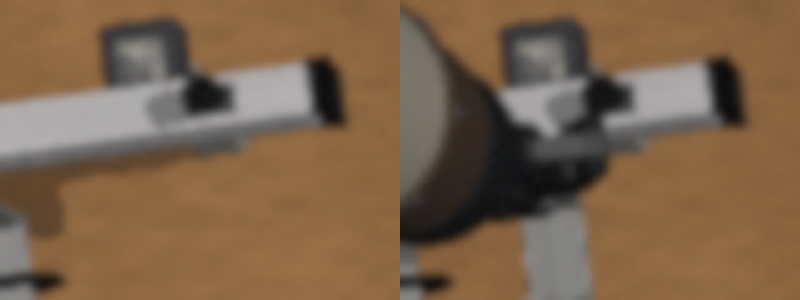

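The knob (right panel, px (600,95)) sits where it sat at the start, and its height is unchanged at about 260 mm. So the catch has dropped. I'll ease the push before letting go.

Call:
play_rows:
  offset:
    - [0, -0.5, 0]
    - [0, -0.5, 0]
    - [0, 0, 0]
  turn: [0, 0, 0]

```text
clock: 15.75
position: [497.2, -2.8, 220.6]
ee_rot: [0.66, 0.751, -0.011, 0.013]
contact_force: [1.1, -0.8, -6.2]
gripper_width: 29.3
```

```bash
python3 rp.py; python3 row.py
```

```text
tz [ 0.0052 -0.0335 -0.9994]
t 15.75 p [497.2  -2.8 220.6] hyaw 0.1301 F [ 1.1 -0.8 -6.2] w 29.3
Xerr -0.6 shoe s 94.0 Zerr 0.6 Frail 1.0 -1.0 -6.2 T [ 0.17  0.03 -0.01]
far hook (np.int64(168), np.int64(320)) shift mm 4.25 14.03 at0 15.01
near hook (np.int64(195), np.int64(298)) shift mm 3.75 11.32 at0 16.54
far hookb (np.int64(165), np.int64(307)) shift mm 4.0 14.04 at0 14.81
near b (np.int64(193), np.int64(285)) shift mm 3.5 15.02 at0 16.65
top knob [ -1. 226. 258.]
side knob [ -2.   1. 204. 233.]
```

Call:
play_rows:
  offset:
    - [0, 0, 0]
    - [0, 0, 0]
    - [0, 0, 0]
    - [0, 0, 0]
    - [0, 0, 0]
    - [0, 0, 0]
  turn: [0, 0, 0, 0, 0, 0]
  grip: 0.25

```text
clock: 16.45
position: [501.0, -2.1, 226.1]
ee_rot: [0.658, 0.753, -0.007, 0.018]
contact_force: [-0.8, -0.4, 0.1]
gripper_width: 53.3
```

```bash
python3 rp.py
```

```text
tz [ 0.017  -0.0343 -0.9993]
t 16.45 p [501.   -2.1 226.1] hyaw 0.1338 F [-0.8 -0.4  0.1] w 53.3
Xerr 3.3 shoe s 94.2 Zerr 6.1 Frail -0.8 -0.2 0.1 T [ 0.07  0.03 -0.01]
```

Call:
play_rows:
  offset:
    - [-0.5, 0, 4]
    - [-0.5, 0, 8]
    - [-0.5, 0, 12]
    - [-0.5, 0, 12]
    - [0, 0, 12]
    - [0, 0, 12]
    - [0, 0, 12]
    - [0, 0, 12]
    - [0, 0, 8]
    - [0, 0, 4]
    - [0, 0, 0]
    - [0, 0, 0]
  turn: [0, 0, 0, 0, 0, 0, 0, 0, 0, 0, 0, 0]

```text
clock: 17.65
position: [498.4, -2.5, 331.3]
ee_rot: [0.658, 0.753, -0.006, 0.019]
contact_force: [-0.6, -0.4, -0.4]
gripper_width: 53.5
```

Call:
play_rows:
  offset:
    - [-5, -10, 5]
    - [-10, -20, 5]
    - [-10, -30, 5]
    - [-10, -30, 5]
    - [-10, -30, 5]
    - [-10, -30, 5]
    - [-10, -30, 0]
    - [-10, -20, 0]
    - [-5, -10, 0]
    - [0, 0, 0]
    - [0, 0, 0]
  turn: [0, 0, 0, 0, 0, 0, 0, 0, 0, 0, 0]

```text
clock: 18.75
position: [408.9, -223.1, 360.2]
ee_rot: [0.658, 0.753, -0.01, 0.016]
contact_force: [-0.6, -0.2, 0.5]
gripper_width: 53.6
```

```bash
python3 rp.py; python3 row.py; python3 - <<'E'
from h import *
a,dt=snap('top'); im,d=snap('side'); np.savez('/tmp/fin',d=d,dt=dt)
for n,dd in(('side',d),('top',dt)):
    w=cloud(n,dd); y=.135;c,s=np.cos(y),np.sin(y)
    P=np.stack([w[...,0]*c+w[...,1]*s-526,-w[...,0]*s+w[...,1]*c+164,w[...,2]],-1)
    m=(P[...,2]>250)&(P[...,2]<258)&(P[...,0]<-20)&(P[...,0]>-46)&(P[...,1]>60)&(P[...,1]<280); q=P[m]
    for lo,hi in((70,125),(150,200),(230,280)):
        k=(q[:,1]>lo)&(q[:,1]<hi); print(n,'block top',k.sum(),np.round(np.percentile(q[k],[3,50,97],axis=0),1).tolist() if k.any() else '')
c=lambda im,u,v,w,h,W,H:cv2.resize(im[v:v+h,u:u+w],(W,H),interpolation=cv2.INTER_CUBIC)
save('i.png',np.hstack([c(im,120,180,150,190,400,507),c(a,50,160,200,120,400,507)]))
E
```

```text
tz [ 0.0114 -0.036  -0.9993]
t 18.75 p [ 408.9 -223.1  360.2] hyaw 0.1344 F [-0.6 -0.2  0.5] w 53.6
Xerr -117.8 shoe s -112.4 Zerr 140.2 Frail -0.6 -0.1 0.5 T [0.09 0.   0.01]
far hook (np.int64(168), np.int64(320)) shift mm 3.75 5.44 at0 8.15
near hook (np.int64(195), np.int64(298)) shift mm 3.75 6.66 at0 12.95
far hookb (np.int64(165), np.int64(307)) shift mm 3.75 5.24 at0 7.43
near b (np.int64(193), np.int64(285)) shift mm 3.75 10.31 at0 12.97
top knob [  2. 235. 258.]
side knob [ -1. 230. 255. 257.]
side block top 40 [[-43.7, 82.0, 250.0], [-36.0, 95.8, 250.9], [-28.8, 108.2, 252.3]]
side block top 104 [[-43.1, 160.2, 250.4], [-34.9, 175.7, 253.5], [-26.2, 189.4, 255.4]]
side block top 121 [[-42.6, 241.2, 250.5], [-34.1, 256.4, 253.4], [-24.5, 268.4, 255.4]]
top block top 0 
top block top 0 
top block top 19 [[-39.9, 261.8, 251.3], [-29.9, 265.8, 254.6], [-23.1, 268.9, 257.1]]
```

View pics/i.png

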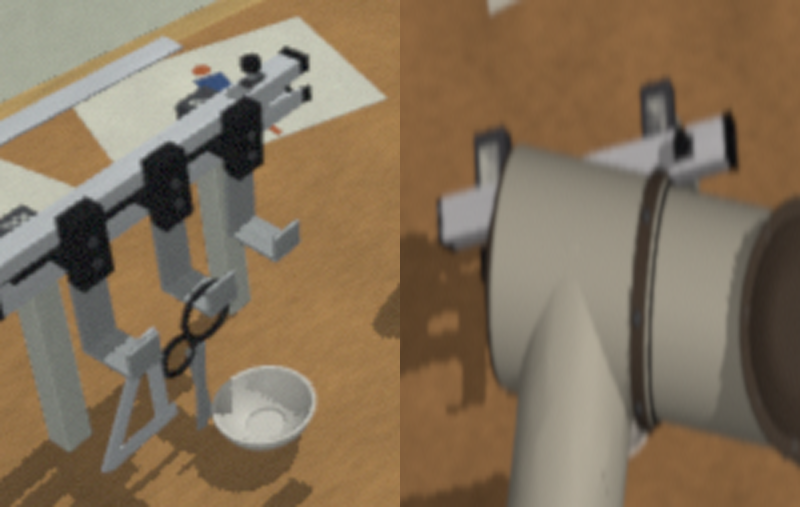

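```bash
python3 -c "
from bench import arm
print(arm.job_done())"
```

```text
the job is handed in; nothing more can be done
None
```

The loose hanger, the leftmost of the three look-alikes, is on the rail, held by the catch, and the job is handed in at about 19 s. It reports no verdict, so what follows is my own checks.

**How it went:** The first close gripped only the top edge of the block, because the arm had drifted about 15 mm high. I opened, moved down and gripped again. The hanger had not moved. I then aligned it to the rail with the side camera, fed the shoe in, slid it under the catch and pressed the other two hangers back. The force I measured at the wrist peaked at about 14 N.

**Last checks:**
- **Position:** the hanger's block is about 95.5 mm in from the mouth (home is 95 mm). It is about 80 mm from its neighbour and looks upright.
- **Catch:** the knob is down at its starting height.
- **Row:** the other two hangers are still pushed back about 3.75 mm with nothing pushing on them.
- **Robot:** it is clear of everything and the wrist force is near zero.
- **Objects to leave alone:** the dish stands where it was in the last picture. I did not re-measure the cone and the weight at the end, but the wrist force showed no unexpected contact.

**One mismatch:** the new block's top reads 1–2 mm lower than its neighbours'. That reading came from clipped data, but it would be within the 5 mm allowed.

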